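# Set the conveyor speed dial and start the roller track

## Robot

A 6-joint arm with a two-finger parallel gripper is mounted at the origin on the work surface. World frame = base frame: x ahead of the robot, y to its left, z up, the work surface at z = 0. Lengths are in m, angles in rad, forces in N, time in s.
With the tool pointing down it reaches from about 0.15 to 0.775 m from the base axis. Payload 6.1 kg.
Tool frame: the origin (TCP) lies midway between the tips of the shut fingers; the grasp point (between the pads) lies 19 mm behind it; z points along the fingers, y is the direction in which the jaws open and shut (so a half turn about z gives the same grasp; the last joint's range is limited). The gripper opens to 85 mm and grips with 20 to 120 N. Pads are 22 mm wide; open, the fingers measure 114 mm over their backs; the gripper's body (76 mm by 85 mm) begins 54 mm behind the grasp point. The pads swing forward as they close: fully open they stand 13 mm farther back than shut.
Start: joints at [-1.156, 0.126, -0.04, 1.405, 0, 1.571], TCP at [0.212, -0.48, 0.231] pointing down, gripper open.
Joint ranges: [-2.72, 2.72], [-0.95, 1.95], [-1.27, 1.35], [-1.78, 2.02], [-1.46, 1.47], [-3.14, 3.14]. Speed limits (rad/s): [2.39, 2.39, 3.01, 3.14, 3.14, 3.14].

## Interface

Orientations are given as a unit quaternion [w, x, y, z].
In Python, from workcell import robot gives the robot as it stands. Calls block until the motion is done:
- robot.goto(position, orientation): joint-space move of the TCP to a pose.
- robot.move_straight(position, rot=None, vel=0.15, f_stop=None): straight line of the TCP; rot=None keeps the orientation; vel is the mean speed in m/s. With f_stop (N) it stops when the force on the tool has changed by that much, and returns True; else False.
- robot.movej(angles): joint-space move.
- robot.set_gripper(opening, effort=None): opening from 0.0 (shut) to 1.0 (fully open); effort is the grip in N (None keeps the last); returns when the fingers have stopped.
- robot.pause(seconds).
- robot.solve_ik(position, orientation): joint angles nearest the present ones, or None.
- robot.read_camera(name): name is "scene" or "top"; returns a dict with "color" (420x560x3 uint8, red, green, blue), "range_z" (420x560 float32, m along the optical axis (not along the pixel's ray), 0 where there is no reading), "vertical_fov" (degrees; the focal length in pixels is half the picture's height over the tangent of half this angle, whatever the lens; pixels are square), "cx", "cy" (the principal point, pixels), "world_to_cam" (4x4, takes a point from world to camera coordinates). Camera axes: x right, y down, z forward; pixel columns grow to the right and rows downward; lengths in m; the calibration is good to about 2 mm. A picture is of the moment at which its call begins.
A pose or a line that the arm cannot do raises robot.Unreachable and nothing moves.
- robot.sign_off(): hands the job in, once; it reports no verdict.
Readings, each from a call of its own:
- robot.read_time(): time.
- robot.read_q(): joint angles.
- robot.read_dq(): joint speeds.
- robot.read_effort(): joint torques, N m.
- robot.read_eef_pos(): TCP position.
- robot.read_orientation(): TCP orientation.
- robot.read_wrist_force(): force on the tool from outside, world axes, zero at the start.
- robot.read_ft_torque(): the same for the moment, N m.
- robot.read_finger_gap(): opening from 0.0 (shut) to 1.0 (fully open).
Only numpy, scipy, OpenCV 4.12 (cv2) and the standard library are available. Lean on these libraries where they do the work, as an engineer would, in place of code of your own. Each camera call takes 0.05 s, during which the arm holds its last target.

## Task

Get the roller track going: with your fingertip, turn the black knurled dial clockwise until its white line clicks in at the green mark, and only then press the green start button fully down and let it spring back. Use touch only: do not pick up or shove the button pucks, do not press the red button, and leave everything else on the table where it is.

Things in the scene. Friction and masses are not known exactly. Their poses are not given: they have to be found in the camera images.
- dial (a joint): Turn of the black knurled dial (rad), growing clockwise seen from above; stops at -0.1 and 2.19. Sprung detents at 0, 0.524, 1.047 (white marks), 1.571 (green mark) and 2.094 (yellow): 30 degrees apart. Starts one or two clicks before green (rarely balanced between clicks). Each ridge takes about 0.05 N m; past half-way the dial falls into the next click by itself and stays.
- dial_top (a point): Centre of the dial's flat top face, on its vertical axis, 71 mm above the table. The dial is a disc 92 mm wide and 24 mm high (too wide to pinch), rim and flat top knurled, 2 mm above the housing. A fingertip pressed on the top near the rim, or on the rim, turns it by friction. It only turns.
- dial_line (a point): Outer end of the white line on the dial's top face, 44 mm from its axis; turns with the dial.
- green_mark (a point): Centre of the green mark on the housing deck, 63 mm from the dial's axis, 46 mm above the table. Seen from above, going clockwise round the dial at 30 degree steps: three white marks, the green mark, a yellow mark.
- unit: Grey speed-control housing bolted to the table, 160 x 160 x 45 mm with a 20 mm wide steel foot strip along the front and the back (190 mm over them, 8 mm high); origin at the centre of its underside, below the dial's axis; the green mark lies along its +x axis.
- start (a joint): How far the green button is pressed (m): 0 released, 0.006 fully down. Springs back; starts down at about 1.5 N, fully down at about 5 N.
- start_top (a point): Centre of the top of the green button cap (diameter 44 mm), 22 mm above the table when released.
- start_base: Loose black puck that carries the green button: diameter 60 mm, 12 mm high, 0.25 kg; origin at the centre of its underside, on the table.
- stop (a joint): How far the red button is pressed (m): 0 released, 0.006 fully down. Leave it alone.
- stop_top (a point): Centre of the top of the red button cap, 22 mm above the table; same size as the green one.
- stop_base: Loose black puck that carries the red button: diameter 60 mm, 12 mm high; origin at the centre of its underside, on the table.
- carton_a: Small cardboard carton 45 x 60 x 50 mm; loose, a bystander; origin at the centre of its underside, on the table.
- carton_b: Small cardboard carton 50 x 70 x 40 mm; loose, a bystander; origin at the centre of its underside, on the table.
- tape: Roll of brown tape lying flat, outer diameter 90 mm, 48 mm high; loose, a bystander; origin at the centre of its underside, on the table.
- mug: Blue mug, diameter 80 mm, 90 mm high; loose, a bystander; origin at the centre of its underside, on the table.
- bottle: Clear bottle with blue cap, diameter 64 mm, 190 mm high; loose, a bystander; origin at the centre of its underside, on the table.
- scanner: Hand scanner, black grip and yellow head, about 135 mm long, 50 mm high, lying on the table; loose, a bystander; origin at the centre of its underside, on the table.
- bin: Small open red bin 100 x 150 x 60 mm; loose, a bystander; origin at the centre of its underside, on the table.
Mind the look-alikes: they are no part of the job. What is shaped like the stop_base but blue is not meant.

How it is judged:
On the way, in this order (a step that is already met when the one before it is completed fails the run):
1. the dial is clicked in at the green mark, green button not yet pressed (value of joint dial between 1.4808 and 1.6608 rad and velocity of joint dial between -0.1 and 0.1 rad/s and value of joint start below 0.001 m), for 0.3 s.
2. the green button is fully down while the dial is at the green mark (value of joint dial between 1.4808 and 1.6608 rad and value of joint start above 0.005 m), for 0.05 s.
3. the green button has sprung back (value of joint dial between 1.4808 and 1.6608 rad and value of joint start below 0.001 m), for 0.1 s.
At the end, for the whole second after the job is handed in: The dial rests in the green detent (within 0.09 rad of 1.571), the green button was pressed fully down (over 5 mm) after that and is up again, the red button is up, both pucks stand flat on the table (all of step 3 and value of joint stop below 0.001 m and height (world z) of each of start_base, stop_base below 0.005 m and angle between start_base's own z axis and vertical below 0.1 rad and linear speed of start_base below 0.02 m/s); the robot touches nothing.
It fails at once if the green button is pressed (over 3 mm) while the dial is not at the green mark (value of joint start above 0.003 m and not (value of joint dial between 1.4808 and 1.6608 rad)).
It fails at once if the red button is pressed (over 3 mm) (value of joint stop above 0.003 m).
It fails at once if a button puck is lifted over 10 mm or shoved over 30 mm ((height (world z) of start_base above 0.01 m or distance of start_base from where it was at the start of the episode above 0.03 m) or (height (world z) of stop_base above 0.01 m or distance of stop_base from where it was at the start of the episode above 0.03 m)).
It fails at once if a bystander is moved over 30 mm or lifted (distance of any of carton_a, carton_b, tape, mug, bottle, scanner, bin from where it was at the start of the episode above 0.03 m).
It also fails if it takes over 54 s, if anything falls off the work surface, if the arm or the gripper's body presses on something with over 40 N, if the wrist force passes 120 N, or if a joint passes its speed limit or range.

## Working session

There is one attempt and no reset: what is moved stays moved. The work goes in short steps, each a Python script; the robot and the scene stay as the last script left them, time stands still between calls to the robot, and variables do not carry over. Pictures are saved under pics/ and viewed, and the job is handed in when it is done.

```bash
mkdir -p pics
cat > h.py <<'E'
import numpy as np,cv2
from workcell import robot
def snap(n,name=None):
    c=robot.read_camera(n)
    if name: cv2.imwrite('pics/%s.png'%name,c['color'][:,:,::-1])
    return c
def f(c): return c['color'].shape[0]/2/np.tan(np.radians(c['vertical_fov'])/2)
def ray(c,u,v,z):
    F=f(c);T=np.linalg.inv(c['world_to_cam'])
    d=T[:3,:3]@np.array([(u-c['cx'])/F,(v-c['cy'])/F,1]);o=T[:3,3]
    return o+d*(z-o[2])/d[2]
def proj(c,p):
    q=c['world_to_cam']@np.append(p,1);F=f(c)
    return F*q[0]/q[2]+c['cx'],F*q[1]/q[2]+c['cy']
E
python3 - <<'E'
from h import *
for n in ['scene','top']:
    c=snap(n,n+'0'); print(n,c['vertical_fov'],c['cx'],c['cy'],np.linalg.inv(c['world_to_cam']).round(3).tolist())
    np.savez('pics/%s0.npz'%n,**c)
print(robot.read_time(),robot.read_q(),robot.read_orientation())
E
```

```text
scene 55.16185697329615 276.225276504684 199.72465678230915 [[-0.55, 0.644, -0.532, 1.293], [0.835, 0.434, -0.338, 0.449], [0.013, -0.63, -0.776, 1.107], [0.0, 0.0, 0.0, 1.0]]
top 44.87648249886736 282.5589874178297 204.72689340071184 [[0.012, -0.984, 0.179, 0.315], [-1.0, -0.011, 0.005, -0.007], [-0.003, -0.179, -0.984, 1.448], [0.0, 0.0, 0.0, 1.0]]
0.1 [-1.15600136e+00  1.26354184e-01 -4.04807487e-02  1.40538450e+00
  5.89133677e-06  1.57079442e+00] [-6.96913710e-04  9.78569679e-01  2.05914731e-01 -1.43635943e-04]
```

View pics/scene0.png

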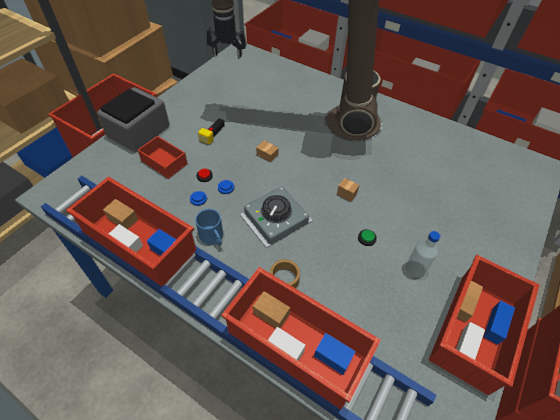

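View pics/top0.png

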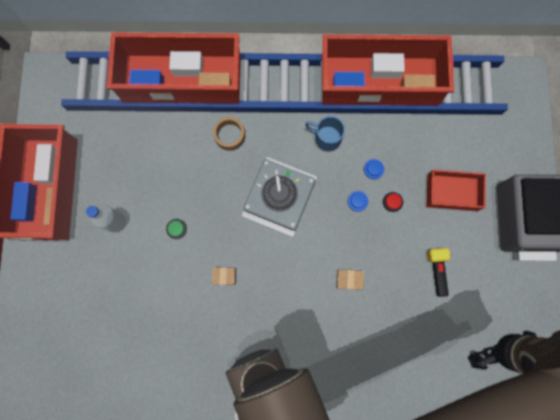

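The top view shows the dial at about (280,192), the green button at (176,228) and the red button at (393,201). Two blue look-alike pucks sit at (374,169) and (358,201). I'll enlarge the dial and the green button.

Run:
```python
from h import *
a=cv2.imread('pics/top0.png');b=cv2.imread('pics/scene0.png')
A=cv2.resize(a[145:245,230:330],(400,400),interpolation=cv2.INTER_CUBIC)
B=cv2.resize(b[175:255,235:315],(400,400),interpolation=cv2.INTER_CUBIC)
C=cv2.resize(a[208:248,156:196],(200,200),interpolation=cv2.INTER_CUBIC)
D=cv2.resize(b[217:257,348:388],(200,200),interpolation=cv2.INTER_CUBIC)
E=cv2.resize(a[181:221,373:413],(200,200),interpolation=cv2.INTER_CUBIC)
cv2.imwrite('pics/crop0.png',np.vstack([np.hstack([A,B]),np.hstack([C,D,E,E*0])]))
c=dict(np.load('pics/top0.npz')); s=dict(np.load('pics/scene0.npz'))
for n,cam in (('top',c),('scene',s)):
    rgb=cam['color'];hsv=cv2.cvtColor(rgb,cv2.COLOR_RGB2HSV)
    m=cv2.inRange(hsv,(45,90,40),(85,255,255))
    N,L,S,P=cv2.connectedComponentsWithStats(m)
    for i in range(1,N):
        if S[i,4]>3: print(n,S[i],P[i].round(1),ray(cam,*P[i],0.022).round(4),ray(cam,*P[i],0.046).round(4))
```

```text
top [286 171   4   5  16] [287.5 173. ] [ 0.6666 -0.013   0.022 ] [ 0.6607 -0.0129  0.046 ]
top [168 221  15  15 186] [175. 228.] [0.5033 0.3034 0.022 ] [0.5001 0.2982 0.046 ]
scene [258 217   5   4  15] [260.1 218.6] [ 0.6482 -0.0237  0.022 ] [ 0.6624 -0.0132  0.046 ]
scene [361 230  14  12 140] [367.4 235.6] [0.5097 0.3049 0.022 ] [0.5271 0.3081 0.046 ]
```

View pics/crop0.png

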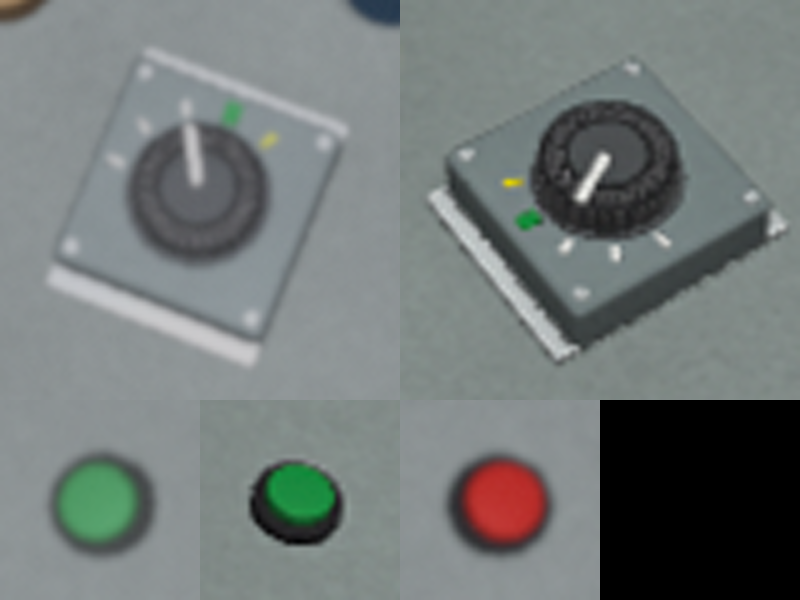

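Run:
```python
from h import *
c=dict(np.load('pics/top0.npz')); s=dict(np.load('pics/scene0.npz'))
# coarse crop picks (crop px -> image px), marks order white1,2,3,green,yellow
tm=np.array([(116,160),(144,126),(186,107),(232,115),(269,141)])/4-.375+[230,145]
sm=np.array([(660,239),(615,253),(566,245),(529,220),(511,183)],float); sm[:,0]-=400; sm=sm/5-.4+[235,175]
for n,cam,m,rim,line in (('top',c,tm,(196,193),[(188,128),(197,184)]),('scene',s,sm,None,[(580-400,198),(604-400,157)])):
    P=np.array([ray(cam,*p,.046)[:2] for p in m])
    # P = C + .063*R(phi)-> linear LS in C, cos, sin ; clockwise => angle = a - k*30deg, k=-3..1
    k=np.radians(-np.arange(-3,2)*30.)
    A=[];b=[]
    for t,p in zip(k,P):
        A+= [[1,0,np.cos(t),-np.sin(t)],[0,1,np.sin(t),np.cos(t)]]; b+=[*p]
    x,r,_,_=np.linalg.lstsq(np.array(A),np.array(b),rcond=None)
    print(n,'C',x[:2].round(4),'rad',np.hypot(*x[2:]).round(4),'green dir deg',np.degrees(np.arctan2(x[3],x[2])).round(1),'res',np.sqrt(r/5))
    l=[]
    for q in line:
        q=np.array(q,float)
        q= q/4-.375+[230,145] if n=='top' else q/5-.4+[235,175]
        l.append(ray(cam,*q,.071)[:2])
    l=np.array(l);d=l[0]-l[1];e=l[0]-x[:2]
    print('line dir',np.degrees(np.arctan2(d[1],d[0])),'end dir',np.degrees(np.arctan2(e[1],e[0])),np.hypot(*e), l)
# depth check on dial
    u,v=map(int,np.round(proj(cam,[x[0],x[1],.071])))
    F=f(cam);z=np.median(cam['range_z'][v-2:v+3,u-2:u+3]);T=np.linalg.inv(cam['world_to_cam'])
    print('depthpt',T[:3,:3]@np.array([(u-cam['cx'])/F*z,(v-cam['cy'])/F*z,z])+T[:3,3])
```

```text
top C [0.6022 0.0102] rad 0.0628 green dir deg -22.0 res [0.00066134]
line dir 9.676088854054555 end dir 9.672145054949027 0.042313962957872084 [[0.64387248 0.01729539]
 [0.60419069 0.0105295 ]]
depthpt [0.60276399 0.01014756 0.07277272]
scene C [0.6042 0.0094] rad 0.0621 green dir deg -21.0 res [0.00060221]
line dir 8.82433027697449 end dir 9.131163816515578 0.04026246081028121 [[0.64391393 0.01581238]
 [0.60722226 0.01011626]]
depthpt [0.60432076 0.01052082 0.07352579]
```

The dial's axis is at about (0.603, 0.010). The green mark points to about -21.5° and the line to about +9.3°, so the dial is one click before green. The line sits on the third white mark. The green button is the only green cap: top (175,228), scene (367,236), on a black puck. The blue pucks and the red one don't fit.

Next I'll shut the gripper and touch down on the robot side of the dial top.

```bash
cat >> h.py <<'E'
C=np.array([.603,.010]); R=.033
def Q(y): y=np.radians(y); return [0,np.cos(y/2),np.sin(y/2),0]
def pt(a,z,r=R): a=np.radians(a); return [C[0]+r*np.cos(a),C[1]+r*np.sin(a),z]
E
python3 - <<'E'
from h import *
robot.set_gripper(0.0)
robot.goto(pt(195,.16),Q(15)); print(robot.read_q().round(2),robot.read_time())
robot.move_straight(pt(195,.085),vel=.1)
F0=robot.read_wrist_force(); print(F0)
print(robot.move_straight(pt(195,.064),vel=.015,f_stop=8))
print(robot.read_eef_pos(),robot.read_wrist_force()-F0,robot.read_time())
snap('top','top1');snap('scene','scene1')
E
```

```text
[ 0.    0.22 -0.08  1.27 -0.    2.88] 3.0333
[ 0.26212271 -0.2242357   1.21273154]
True
[0.57102997 0.00142226 0.07098783] [-0.52014045 -0.43215349  6.16160038] 4.8667
```

Run:
```python
from h import *
robot.move_straight(pt(195,.085),vel=.1)
robot.goto(pt(195,.085),Q(-165)); print(robot.read_q().round(2),robot.read_time())
F0=robot.read_wrist_force()
print(robot.move_straight(pt(195,.064),vel=.015,f_stop=10))
z=robot.read_eef_pos()[2]-.0005
print(z,robot.read_wrist_force()-F0)
for k in range(1,6):
    a=195-6*k
    robot.move_straight(pt(a,z),rot=Q(-165-6*k),vel=.03)
    print(a,robot.read_eef_pos().round(4),(robot.read_wrist_force()-F0).round(1),robot.read_ft_torque().round(2))
print(robot.read_time())
snap('top','top2');snap('scene','scene2')
b=cv2.imread('pics/scene2.png');a=cv2.imread('pics/top2.png')
cv2.imwrite('pics/crop2.png',np.hstack([cv2.resize(x,(400,400),interpolation=cv2.INTER_CUBIC) for x in (a[145:245,230:330],b[175:255,235:315])]))
```

```text
[ 0.    0.25 -0.21  1.11 -0.   -0.26] 7.9167
True
0.0704843354100034 [-0.05320055 -0.26005305  5.1467716 ]
189 [0.5708 0.0049 0.071 ] [-0.4 -0.3  4.8] [-0.05  0.04 -0.02]
183 [0.5705 0.0079 0.071 ] [ 1.9 -1.8  4.9] [-0.45 -0.08 -0.  ]
177 [0.5705 0.0116 0.071 ] [-0.1 -0.9  5.4] [-0.18 -0.03 -0.07]
171 [0.5709 0.0152 0.071 ] [ 0.3 -0.4  4.9] [-0.12 -0.09  0.  ]
165 [0.5717 0.0187 0.071 ] [ 0.5 -0.3  4.9] [ 0.01 -0.1  -0.04]
10.1917
```

View pics/crop2.png

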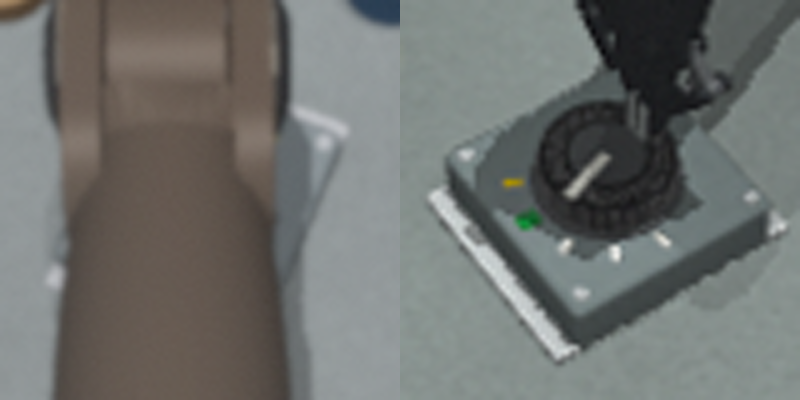

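```bash
cat >> h.py <<'E'
def linedir(c,tag):
    # white line: bright low-sat pixels inside dial disc, scene view
    img=c['color'];h=cv2.cvtColor(img,cv2.COLOR_RGB2HSV);pts=[]
    m=(h[...,2]>120)&(h[...,1]<60)
    for v,u in zip(*np.nonzero(m)):
        p=ray(c,u,v,.071)[:2]-C
        if 0.01<np.hypot(*p)<.044 and p[0]>0: pts.append(p)
    pts=np.array(pts);d=pts.mean(0);print(tag,len(pts),'line deg',np.degrees(np.arctan2(d[1],d[0])).round(1),'rmax',np.hypot(*pts.T).max().round(3))
E
python3 - <<'E'
from h import *
s=dict(np.load('pics/scene0.npz'));linedir(s,'start')
linedir(snap('scene'),'pressed')
p=robot.read_eef_pos();p[2]+=.03
robot.move_straight(list(p),vel=.1);robot.pause(.3)
c=snap('scene','scene3');linedir(c,'lifted')
b=cv2.imread('pics/scene3.png')
cv2.imwrite('pics/crop3.png',cv2.resize(b[175:255,235:315],(400,400),interpolation=cv2.INTER_CUBIC))
print(robot.read_time())
E
```

```text
start 24 line deg 7.9 rmax 0.044
pressed 15 line deg -2.2 rmax 0.042
lifted 16 line deg -1.8 rmax 0.042
11.15
```

View pics/crop3.png

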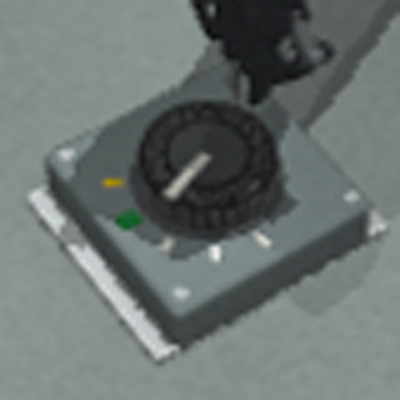

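Run:
```python
from h import *
s=dict(np.load('pics/scene0.npz'))
robot.pause(0.5)
c=snap('scene','scene4');linedir(c,'later')
for p,t in (((168,196),(209,157)),((180,198),(204,157)),((172,190),(207,157))):
    a=ray(c,*(np.array(p)/5-.4+[235,175]),.071)[:2];b=ray(c,*(np.array(t)/5-.4+[235,175]),.071)[:2]
    print(np.degrees(np.arctan2(*(a-b)[::-1])),np.degrees(np.arctan2(*(a-C)[::-1])),np.hypot(*(a-C)))
i=c['color'][175:255,235:315,::-1]
cv2.imwrite('pics/crop4.png',cv2.resize(i[20:52,20:52],(512,512),interpolation=cv2.INTER_NEAREST))
```

```text
later 16 line deg -1.8 rmax 0.042
-5.976901346761796 -1.9709797447462352 0.043921234925510456
8.82433027697449 8.085543923880792 0.04132472981762801
-6.201603480032919 -3.111544976276582 0.03848459158698687
```

View pics/crop4.png

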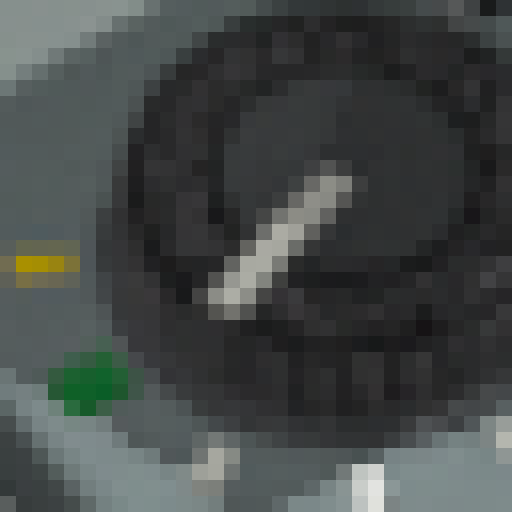

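The dial moved only about 14° and is balanced on the ridge between the third white mark and green, so the tip slipped. I'll repeat with more pressure.

Run:
```python
from h import *
robot.move_straight(pt(190,.085),rot=Q(-170),vel=.15)
F0=robot.read_wrist_force()
robot.move_straight(pt(190,.062),vel=.015,f_stop=14)
z=robot.read_eef_pos()[2]
print(z,(robot.read_wrist_force()-F0).round(1))
for dz in (.001,.002,.003):
    robot.move_straight(pt(190,z-dz),vel=.02)
    fz=(robot.read_wrist_force()-F0)[2]; print(dz,fz)
    if fz>10: break
z-=dz
linedir(snap('scene'),'down')
for k in range(1,5):
    robot.move_straight(pt(190-5*k,z),rot=Q(-170-5*k),vel=.03)
    print((robot.read_wrist_force()-F0).round(1));linedir(snap('scene'),k)
p=robot.read_eef_pos();p[2]+=.03
robot.move_straight(list(p),vel=.1);robot.pause(.3)
c=snap('scene','scene5');linedir(c,'lifted')
i=c['color'][175:255,235:315,::-1]
cv2.imwrite('pics/crop5.png',cv2.resize(i[20:52,20:52],(512,512),interpolation=cv2.INTER_NEAREST))
print(robot.read_time())
```

```text
0.07099350067413798 [-0.7 -0.9  6.1]
0.001 7.115456955981249
0.002 12.2810870972644
down 15 line deg -2.2 rmax 0.042
[-4.9 -0.3 11.4]
1 15 line deg -6.4 rmax 0.042
[-3.8  0.7  9.7]
2 14 line deg -12.4 rmax 0.041
[-2.9  0.8 10.1]
3 17 line deg -17.5 rmax 0.043
[-2.3  1.2  9.4]
4 16 line deg -22.6 rmax 0.044
lifted 17 line deg -22.1 rmax 0.044
15.825
```

View pics/crop5.png

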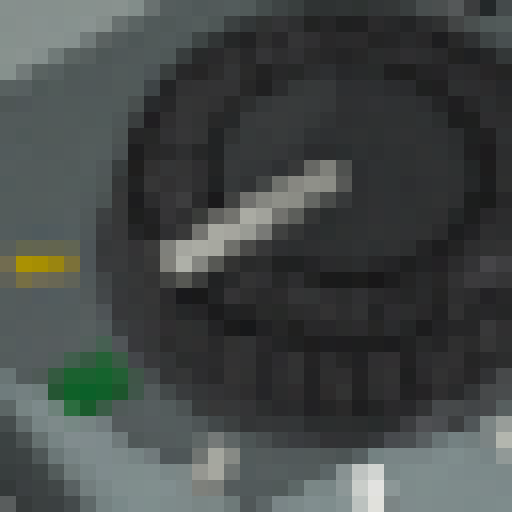

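Run:
```python
from h import *
c0=robot.read_eef_pos(); robot.move_straight([c0[0],c0[1],.16],vel=.2)
robot.goto([.505,.304,.12],Q(-160)); print(robot.read_q().round(2))
c=snap('top','top6');s=snap('scene','scene6');linedir(c,'top');linedir(s,'scene')
linedir(dict(np.load('pics/top0.npz')),'top start')
A=cv2.resize(c['color'][145:245,230:330,::-1],(400,400),interpolation=cv2.INTER_CUBIC)
B=cv2.resize(s['color'][197:277,328:408,::-1],(400,400),interpolation=cv2.INTER_CUBIC)
cv2.imwrite('pics/crop6.png',np.hstack([A,B]));print(robot.read_time(),robot.read_wrist_force())
```

```text
[ 0.54  0.27 -0.11  1.19 -0.    0.19]
top 63 line deg -21.9 rmax 0.043
scene 27 line deg -22.3 rmax 0.044
top start 56 line deg 9.4 rmax 0.044
17.5083 [-0.07272252 -0.96316557 -0.38409744]
```

View pics/crop6.png

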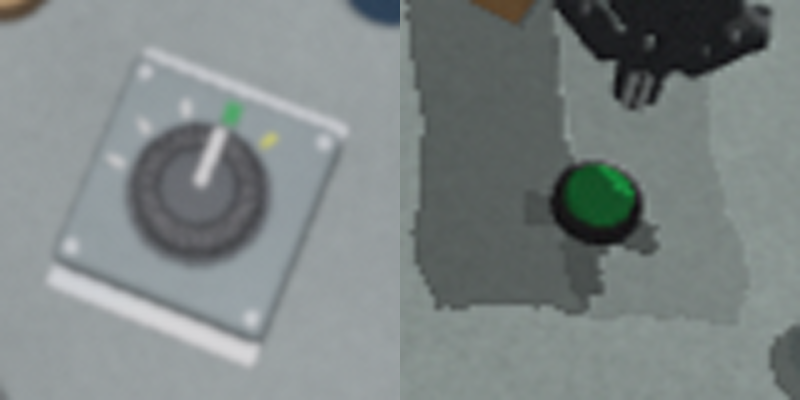

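The line points at the green mark: top -21.9° and scene -22.3°, with the mark at about -21.5°. It is clicked in, and the tip is hovering over the green cap. Now I'll press it.

Run:
```python
from h import *
X=[.505,.304]
robot.move_straight(X+[.032],vel=.08)
F0=robot.read_wrist_force()
print(robot.move_straight(X+[.008],vel=.015,f_stop=20))
z=robot.read_eef_pos()[2];print(z,(robot.read_wrist_force()-F0).round(1))
t=0
while (robot.read_wrist_force()-F0)[2]<12 and t<4:
    t+=1; robot.move_straight(X+[z-.001*t],vel=.02); print(robot.read_eef_pos()[2],(robot.read_wrist_force()-F0).round(1))
robot.pause(.2)
print(robot.read_eef_pos()[2],(robot.read_wrist_force()-F0).round(1))
snap('scene','scene7')
robot.move_straight(X+[.12],vel=.08)
robot.pause(.3)
q=robot.read_q();q[0]+=.5;robot.movej(q)
c=snap('top','top8');s=snap('scene','scene8');linedir(c,'top');linedir(s,'scene')
for cam in (c,s):
    m=cv2.inRange(cv2.cvtColor(cam['color'],cv2.COLOR_RGB2HSV),(45,90,40),(85,255,255))
    N,L,S,P=cv2.connectedComponentsWithStats(m)
    for i in range(1,N):
        if S[i,4]>60: print(S[i],P[i].round(1),ray(cam,*P[i],.022).round(4))
i=cv2.imread('pics/scene7.png')[197:277,328:408]
cv2.imwrite('pics/crop8.png',np.hstack([cv2.resize(x,(400,400),interpolation=cv2.INTER_CUBIC) for x in(i,s['color'][197:277,328:408,::-1])]))
print(robot.read_time())
```

```text
True
0.01605167974463039 [-1.2 -0.5  6. ]
0.015977302155604587 [-2.9 -1.9  8.3]
0.015893425079638392 [-5.5 -2.9 14. ]
0.01591689911695596 [-5.  -3.3 15.3]
top 56 line deg -21.1 rmax 0.043
scene 26 line deg -22.8 rmax 0.044
[168 221  15  15 187] [175.1 228.1] [0.5032 0.3034 0.022 ]
[361 230  14  12 140] [367.4 235.6] [0.5097 0.3049 0.022 ]
23.6
```

View pics/crop8.png

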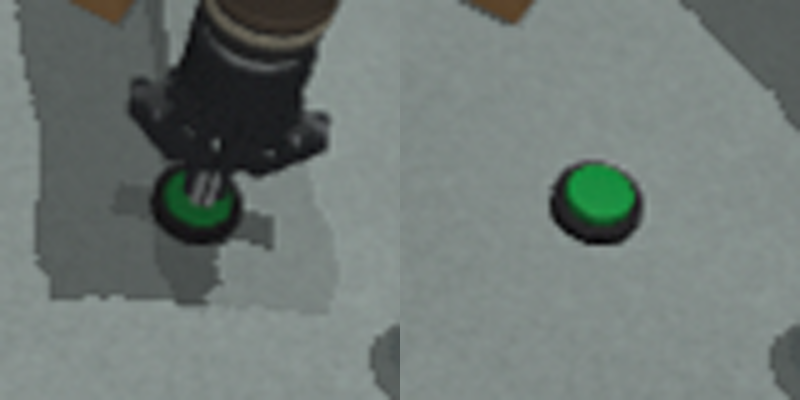

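View pics/top8.png

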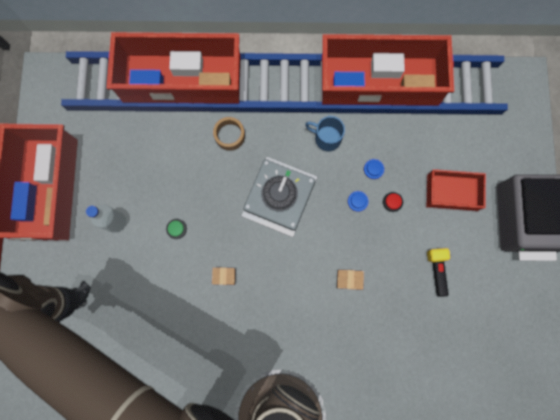

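The press bottomed out at z = 0.0159, which is 6.1 mm of travel at 15 N. The cap is up again at the same pixels as before, top (175,228). The line is at green, nothing else has moved, and the arm is clear.

Run:
```python
from h import *
robot.sign_off()
```

```text
the job is handed in; nothing more can be done
```

I turned the dial one click clockwise to the green mark with the shut fingertip, then pressed the green button fully down and let it spring back. I handed the job in at about 24 s of the 54 s allowed; the interface gives no verdict.

**Dial:** The first push, at about 5 N, slipped and left the dial balanced between two clicks. A second push at about 10 N brought it to green. My last checks put the line at -21.1° (top view) and -22.8° (scene view). The green mark is at about -21.5°, so both are well within the 5° tolerance.

**Green button:** It bottomed out 6 mm down at about 15 N and came back up. Its puck is at the same pixels as before the press.

**Disagreement:** The two cameras placed the button cap about 6 mm apart, so I pressed between the two positions, which was well within the cap.

**Everything else:** The red button and the bystanders look unmoved in the final top picture. I checked those by eye only.

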